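Push two tins home in the worktop tidy

ROBOT

A 6-joint arm with a two-finger parallel gripper is mounted at the origin on a cart in front of the work surface, level with it; the furniture and walls round the work are solid. World frame = base frame: x ahead of the robot, y to its left, z up, the work surface at z = 0. Lengths are in m, angles in rad, forces in N, time in s.
With the tool pointing down it reaches from about 0.375 to 0.9 m from the base axis. Payload 3.1 kg.
Tool frame: the origin (TCP) lies where the fingers leave the gripper's body, on its centre line; the fingertips stand 70 mm ahead of it and the grasp point (between the pads) lies 51 mm ahead of it; z points along the fingers, y is the line along which they close (so a half turn about z gives the same grasp; the last joint's range is limited). The gripper opens to 87 mm and grips with 3 to 60 N. Pads are 19 mm wide; open, the fingers measure 117 mm over their backs; the gripper's body (75 mm by 190 mm) begins 51 mm behind the grasp point.
Start: joints at [1.115, 0.527, 1.433, -0, 1.181, -0.178], TCP at [0.171, 0.601, 0.292] pointing down, gripper open.
Joint ranges: [-3.08, 3.08], [-0.75, 2.2], [0.22, 2.44], [-1.43, 4.57], [0, 2.65], [-2.85, 2.85]. Speed limits (rad/s): [2.79, 2.79, 3.14, 3.14, 3.14, 3.14].

INTERFACE

Orientations are given as a unit quaternion [x, y, z, w].
In Python, from rig import robot gives the robot as it stands.
- The arm moves only by the tool send_rows, never from a script. Its argument "deltas" is text: rows parted by semicolons, each of 7 numbers parted by spaces: the shift along the tool's x, y, z in mm, then the turn, a rotation vector about the tool's x, y, z in degrees, then the opening, from 0 (shut) to 1 (fully open). A call has 1 to 10 rows; each row shifts and turns the commanded pose from where the row before left it, along the tool's axes as they then stand; what a row does not reach is not made up. A row lasts 1/8 s, in which the tool goes at most 62.5 mm and 10.7 degrees, less where a joint would pass 70% of its speed; a pose out of reach is approached as far as the arm can. A call is refused whole if a number of a shift passes 62.5 or a number of a turn 10.7, either way. A call with a gripper value outside its range is refused whole. The fingers move at their own pace and stop on an object; "newtons" is the grip in N (left out, the last holds). Time passes only in rows, so rows that do not move let the fingers close. It gives the time, the measured TCP pose, the force, the opening and the grip force at its end, in the units of the state.
- robot.get_obs(): the state, without advancing time (a new reading comes with each control period).
- robot.camera(name): name is "scene" or "side" or "wrist"; returns a dict with "image" (420x560x3 uint8, red, green, blue), "depth" (420x560 float32, m along the optical axis (not along the pixel's ray), 0 where there is no reading), "fovy" (degrees; the focal length in pixels is half the picture's height over the tangent of half this angle, whatever the lens; pixels are square), "cx", "cy" (the principal point, pixels), "rvec" (rotation vector, rad) and "tvec" (3), from world to camera coordinates, as OpenCV has them. Camera axes: x right, y down, z forward; pixel columns grow to the right and rows downward; lengths in m; the calibration is good to about 2 mm. A picture is of the moment at which its call begins.
- robot.hand_in(): hands the job in; it is judged then, once.
Trained networks look in the newest picture that a camera, given by its name, has taken for a name from the list of things; names that differ only in an ending like _2 or _b are one class to them, and where a whole thing is asked for, a point or a joint stands for the part that bears it (a point fixed in the world has none). Each returns a list of dicts, best first, with "p" (0 to 1); they miss things now and then, are a little off and sometimes report something else, mostly with a low value. They report only what shows in the picture. A call takes as long as a camera call. They do not tell look-alikes from the thing itself.
- robot.find_in(camera, thing): "box" ([left, top, right, bottom] in pixels, round what is visible of it).
- robot.cut_out(camera, thing): "region" (420x560 bool, what is visible of it) and "box" ([left, top, right, bottom] in pixels, round what is visible of it).
The state is a dict: "time": time; "q": joint angles; "joint_velocities": joint speeds; "joint_torque": joint torques, N m; "position": TCP position; "tool_rot": TCP orientation; "ft_force": force on the tool from outside, world axes, zero at the start; "moment": the same for the moment, N m; "grip_width": finger opening in m; "grip_force": force on a finger pad.
Only numpy, scipy, OpenCV 4.12 (cv2) and the standard library are available. Lean on these libraries where they do the work, as an engineer would, in place of code of your own. Each camera call takes 0.05 s, during which the arm holds its last target. There are 200 camera calls.

TASK

Push the two small tins along the worktop into the open front of the wooden tidy, one into each bay, until each stands upright against the back rail. Only push them with the fingers: do not lift, carry or tip either tin, and leave everything else where it is.

Things in the scene. Friction and masses are not known exactly. Their poses are not given: they have to be found in the camera images.
- tin_1: one of two equal closed food tins, a plain upright cylinder 75 mm in diameter and 58 mm high, about 0.26 kg, loose on the worktop. Origin: centre of its underside; z up along its axis. Standing against the back rail its centre is 38 mm in front of the rail. Either tin may start on the left or the right
- tin_2: one of two equal closed food tins, a plain upright cylinder 75 mm in diameter and 58 mm high, about 0.26 kg, loose on the worktop. Origin: centre of its underside; z up along its axis. Standing against the back rail its centre is 38 mm in front of the rail. Either tin may start on the left or the right
- tidy: low pale wooden frame without a floor, fixed to the worktop: back rail 220 mm long, 36 high; from it two cheeks and a middle divider, 8 mm thick, 28 high, run 64 mm forward with rounded ends and make two bays 98 mm wide, open in front. Origin: on the worktop, middle of the back rail's front face; x points from the open front to the back rail (the way in), y left along the rail, z up
- bay_left (a point): left bay of the tidy, as seen from its open front: point on the worktop where the middle of the bay meets the back rail's front face (+53 mm along the tidy's y from its origin); axes as the tidy's. A tin fully home has its centre at x = -38 mm, y about 0 from here
- bay_right (a point): right bay of the tidy, as seen from its open front: point on the worktop where the middle of the bay meets the back rail's front face (-53 mm along the tidy's y from its origin); axes as the tidy's. A tin fully home has its centre at x = -38 mm, y about 0 from here
- lemon: lemon, 78 x 55 x 56 mm, a bystander lying on the worktop. Origin: centre of its underside
- teaspoon: steel teaspoon, 132 x 26 x 9 mm, a bystander lying near the front edge. Origin: its middle, underside; long axis x
- fork: steel fork, 196 x 27 x 13 mm, a bystander lying near the front edge. Origin: its middle, underside; long axis x
- mug: white mug, 92 x 127 x 95 mm, a bystander on the drainer. Origin: centre of its underside; the handle points to its -y
- honey_jar: honey jar with a lid, 71 mm in diameter, 110 mm high, a bystander on the drainer. Origin: centre of its underside
- salt_shaker: salt shaker, 44 mm in diameter, 90 mm high, a bystander on the drainer. Origin: centre of its underside
Mind the look-alikes: they are no part of the job. What is shaped like the tin_1 but turquoise is not meant.

How it is judged:
At the end, for the whole second after the job is handed in: One tin in each bay, each with less than 8 mm between it and the back rail, within 16 mm of the middle of its bay, upright (within 0.08 rad), on the worktop (less than 6 mm up) and at rest (under 10 mm/s) ((((x of tin_1 in the frame of bay_left between -0.0457 and -0.03 m and y of tin_1 in the frame of bay_left between -0.016 and 0.016 m) and (x of tin_2 in the frame of bay_right between -0.0457 and -0.03 m and y of tin_2 in the frame of bay_right between -0.016 and 0.016 m)) or ((x of tin_1 in the frame of bay_right between -0.0457 and -0.03 m and y of tin_1 in the frame of bay_right between -0.016 and 0.016 m) and (x of tin_2 in the frame of bay_left between -0.0457 and -0.03 m and y of tin_2 in the frame of bay_left between -0.016 and 0.016 m))) and angle between each of tin_1, tin_2's own z axis and vertical below 0.08 rad and height (world z) of each of tin_1, tin_2 below 0.006 m and linear speed of each of tin_1, tin_2 below 0.01 m/s); the robot touches nothing.
It fails at once if a tin is lifted (its underside's centre more than 12 mm up) or tipped by more than 0.25 rad (height (world z) of any of tin_1, tin_2 above 0.012 m or angle between any of tin_1, tin_2's own z axis and vertical above 0.25 rad).
It fails at once if a bystander (lemon, teaspoon, fork, mug, honey jar, salt shaker) is moved by more than 30 mm (distance of any of lemon, teaspoon, fork, mug, honey_jar, salt_shaker from where it was at the start of the episode above 0.03 m).
It also fails if it takes over 72 s, if anything falls off the work surface, if the arm or the gripper's body presses on something with over 40 N, if the wrist force passes 120 N, or if a joint passes its speed limit or range.

## Working session

There is one attempt and no reset: what is moved stays moved. The work goes in short steps, Python scripts to look and compute and a tool call to move; the robot and the scene stay as the last step left them, time stands still between calls to the robot, and variables do not carry over. Pictures are saved under pics/ and viewed, at most 10 in all, crops included, and the job is handed in when it is done.

Besides the shell and the picture viewer there is one more tool, called after "Request:" by a JSON object that holds its "fn" and its "kwargs". send_rows: Moves the arm, as the interface text tells. Its arguments: {"type":"object","properties":{"deltas":{"type":"string"},"newtons":{"type":"number"}},"required":["deltas"]}

```bash
mkdir -p pics
cat > h.py <<'E'
import numpy as np, cv2
from rig import robot
def cam(n):
    c=robot.camera(n); h,w=c["depth"].shape
    c["f"]=h/2/np.tan(np.radians(c["fovy"])/2); c["R"]=cv2.Rodrigues(np.array(c["rvec"],float))[0]
    v,u=np.mgrid[:h,:w]; z=c["depth"]
    P=np.stack([(u-c["cx"])/c["f"]*z,(v-c["cy"])/c["f"]*z,z],-1)
    c["P"]=(P-np.array(c["tvec"]).ravel())@c["R"]; c["P"][z==0]=np.nan
    return c
def save(c,n,box=None,s=1):
    im=c["image"][:,:,::-1]
    if box: im=im[box[1]:box[3],box[0]:box[2]]
    cv2.imwrite("pics/"+n,cv2.resize(im,None,fx=s,fy=s))
E
python3 - <<'E'
from h import *
ims=[]
for n in ["scene","side"]:
    c=cam(n); ims.append(c["image"])
    save(c,n+".png")
    for t in ["tin_1","tidy","lemon"]:
        for d in robot.cut_out(n,t):
            p=c["P"][d["region"]]; p=p[~np.isnan(p[:,0])]
            rgb=c["image"][d["region"]].mean(0)
            print(n,t,round(d["p"],2),np.round(d["box"]),np.round(np.percentile(p,[2,50,98],axis=0),3).tolist() if len(p) else 0,rgb.round())
o=robot.get_obs();print(o["position"],o["tool_rot"],o["time"])
E
```

```text
scene tin_1 0.85 [233. 201. 262. 239.] [[0.445, 0.201, 0.004], [0.472, 0.233, 0.053], [0.515, 0.269, 0.059]] [131. 130. 120.]
scene tin_1 0.81 [186. 127. 216. 160.] [[0.615, 0.425, 0.003], [0.641, 0.455, 0.055], [0.686, 0.495, 0.063]] [43. 99. 94.]
scene tidy 0.58 [353. 183. 414. 270.] [[0.511, -0.179, -0.002], [0.617, -0.097, 0.024], [0.708, 0.009, 0.039]] [102.  84.  61.]
scene lemon 0.76 [244. 262. 267. 288.] [[0.315, 0.139, 0.026], [0.343, 0.161, 0.046], [0.382, 0.186, 0.056]] [150. 138.  67.]
side tin_1 0.88 [319. 244. 353. 284.] [[0.436, 0.004, 0.005], [0.46, 0.037, 0.053], [0.506, 0.071, 0.058]] [147. 146. 138.]
side tin_1 0.81 [243. 206. 273. 248.] [[0.446, 0.2, 0.001], [0.472, 0.23, 0.053], [0.518, 0.268, 0.058]] [141. 138. 129.]
side tin_1 0.6 [197. 132. 229. 164.] [[0.617, 0.423, 0.005], [0.641, 0.451, 0.055], [0.688, 0.492, 0.062]] [ 26. 108. 104.]
side tidy 0.75 [374. 198. 443. 282.] [[0.514, -0.18, -0.0], [0.619, -0.098, 0.024], [0.706, 0.007, 0.038]] [116.  93.  61.]
side lemon 0.96 [244. 268. 269. 300.] [[0.316, 0.137, -0.002], [0.343, 0.159, 0.045], [0.401, 0.188, 0.056]] [166. 151.  51.]
[0.17072846 0.60113795 0.29210365] [ 1.37966843e-01  9.90436838e-01 -1.36210814e-04 -4.16057918e-05] 0.4
```

Run:
```python
from h import *
c=cam("side"); save(c,"crop.png",[180,110,480,320],2.6)
for n in ["side","scene"]:
    c=cam(n); P=c["P"]
    # tidy top points: rail height ~36, cheeks ~28
    m=(P[...,0]>.49)&(P[...,0]<.73)&(P[...,1]>-.2)&(P[...,1]<.03)
    r=P[m&(abs(P[...,2]-.036)<.003)]; k=P[m&(abs(P[...,2]-.028)<.0025)]
    print(n,len(r),len(k))
    print(cv2.minAreaRect((r[:,:2]*1000).astype(np.float32)),cv2.minAreaRect((k[:,:2]*1000).astype(np.float32)))
    a=P[m&(P[...,2]>.022)&(P[...,2]<.045)];print(cv2.boxPoints(cv2.minAreaRect((a[:,:2]*1000).astype(np.float32))).round())
    for x,y in [(.475,.237),(.468,.038)]:
        t=P[(np.hypot(P[...,0]-x,P[...,1]-y)<.06)&(abs(P[...,2]-.058)<.005)][:,:2]
        print("tin",len(t),cv2.minEnclosingCircle((t*1000).astype(np.float32)),t.mean(0))
```

```text
side 355 331
((641.7640991210938, -125.77507781982422), (220.69630432128906, 129.7969207763672), 36.80207443237305) ((637.8098754882812, -113.18357849121094), (221.131591796875, 147.8305206298828), 42.8339729309082)
[[ 506. -134.]
 [ 608. -242.]
 [ 770.  -90.]
 [ 668.   18.]]
tin 515 ((483.0521240234375, 237.85337829589844), 38.32304763793945) [0.48281213 0.23605011]
tin 603 ((473.1717834472656, 40.087196350097656), 38.571250915527344) [0.47312129 0.04013986]
scene 256 247
((657.1864624023438, -121.69458770751953), (219.23439025878906, 111.54761505126953), 54.8744010925293) ((636.5226440429688, -112.70346069335938), (220.4388885498047, 146.85934448242188), 42.07482147216797)
[[ 505. -133.]
 [ 606. -241.]
 [ 769.  -89.]
 [ 668.   19.]]
tin 457 ((481.58416748046875, 238.98849487304688), 39.57761764526367) [0.48113127 0.23777817]
tin 503 ((471.6895446777344, 41.02365493774414), 38.929359436035156) [0.47138022 0.04127048]
```

View pics/crop.png

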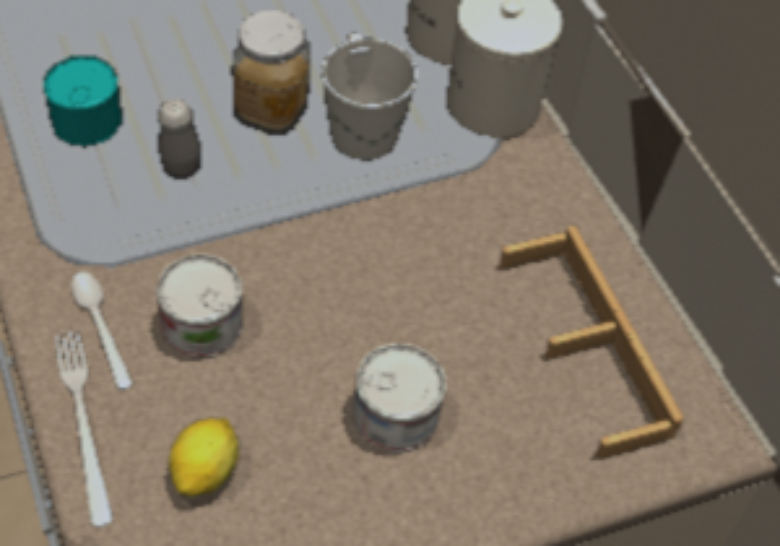

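View pics/scene.png

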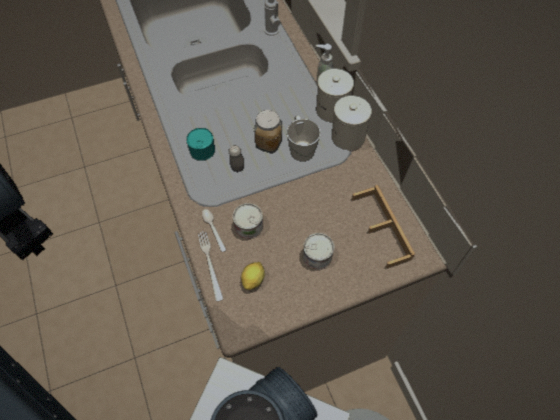

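White-lidded tins are at crop (200,300) and (400,390). The look-alike, a turquoise tin on the drainer, is at (83,98). The tidy is at about (600,340), opening towards the left. Next I'll fit the tidy's pose.

Run:
```python
from h import *
from scipy.optimize import least_squares
for n in ["side","scene"]:
    c=cam(n); d=robot.cut_out(n,"tidy")[0]
    P=c["P"]; a=P[d["region"]]; a=a[(a[:,2]>.02)&(a[:,2]<.045)]
    def segd(p,A,B):
        A,B=np.array(A),np.array(B); t=np.clip((p-A)@(B-A)/((B-A)@(B-A)),0,1)[:,None]; return np.linalg.norm(p-A-t*(B-A),axis=1)
    def res(v):
        R=np.array([[np.cos(v[2]),-np.sin(v[2])],[np.sin(v[2]),np.cos(v[2])]])
        p=(a[:,:2]-v[:2])@R
        D=[segd(p,(.004,-.106),(.004,.106))]+[segd(p,(-.06,y),(.004,y)) for y in (-.106,0,.106)]
        return np.maximum(np.min(D,0)-.003,0)
    best=min((least_squares(res,[.64,-.09,t],loss="soft_l1",f_scale=.003) for t in np.arange(-1.5,1.5,.3)),key=lambda s:s.cost)
    v=best.x; print(n,len(a),v,np.degrees(v[2]),np.sqrt((res(v)**2).mean()))
    u=np.array([np.cos(v[2]),np.sin(v[2])]);w=np.array([-u[1],u[0]])
    for s in (1,-1):
        print("bay",v[:2]+s*.053*w)
        for t in [(.482,.2385),(.4725,.0405)]:
            q=np.array(t)-v[:2]-s*.053*w; print("  tin in bay frame",(q@u).round(3),(q@w).round(3))
```

```text
side 173 [ 0.71844353  0.26779451 -1.56235111] -89.51612484782822 0.00034388655037692807
bay [0.77144164 0.2682421 ]
  tin in bay frame 0.027 -0.29
  tin in bay frame 0.225 -0.301
bay [0.66544542 0.26734692]
  tin in bay frame 0.027 -0.184
  tin in bay frame 0.225 -0.195
scene 680 [ 0.6287176  -0.10383766 -0.82365678] -47.19205749767427 0.0008947022515412037
bay [ 0.66760029 -0.06782188]
  tin in bay frame -0.351 0.072
  tin in bay frame -0.212 -0.07
bay [ 0.58983491 -0.13985344]
  tin in bay frame -0.351 0.178
  tin in bay frame -0.212 0.036
```

```bash
cat >> h.py <<'E'
from scipy.spatial.transform import Rotation as Ro
def tool(yaw): # tool -x axis at world yaw (deg), z down
    a=np.radians(yaw); x=-np.array([np.cos(a),np.sin(a),0]); z=np.array([0,0,-1.]); return Ro.from_matrix(np.stack([x,np.cross(z,x),z],1))
def plan(wps,grip):
    """wps: (x,y,z,yaw,rows)"""
    o=robot.get_obs(); p=np.array(o["position"]); r=Ro.from_quat(o["tool_rot"]); out=[]
    for x,y,z,yaw,n in wps:
        p0,t=p.copy(),np.array([x,y,z]); rv=(r.inv()*tool(yaw)).as_rotvec(degrees=True)/n
        for i in range(n):
            d=r.inv().apply(t-p0)/n*1000
            out.append(" ".join("%g"%v for v in np.r_[d,rv].round(1))+" %g"%grip); r=r*Ro.from_rotvec(rv,degrees=True)
        p=t
    for i in range(0,len(out),10): print("; ".join(out[i:i+10]))
E
python3 - <<'E'
from h import *
c=cam("side")
for d in robot.cut_out("side","tidy"): print(d["p"],d["box"])
for t in ["mug","honey_jar","teaspoon"]:
    for d in robot.cut_out("side",t)[:2]:
        p=c["P"][d["region"]]; print(t,d["p"].__round__(2),np.nanpercentile(p,[2,50,98],axis=0).round(3).tolist())
plan([(.447,.095,.29,-65,16)],.55)
E
```

```text
0.96 [376.2, 197.5, 442.6, 283.2]
mug 0.72 [[0.715, 0.152, 0.01], [0.767, 0.195, 0.065], [0.804, 0.237, 0.098]]
mug 0.51 [[0.62, 0.322, 0.004], [0.629, 0.337, 0.053], [0.65, 0.362, 0.093]]
honey_jar 0.62 [[0.715, 0.261, 0.013], [0.727, 0.286, 0.086], [0.776, 0.324, 0.115]]
honey_jar 0.44 [[0.436, 0.003, -0.001], [0.461, 0.036, 0.053], [0.509, 0.072, 0.058]]
teaspoon 0.81 [[0.394, 0.267, -0.002], [0.439, 0.316, 0.004], [0.481, 0.362, 0.01]]
teaspoon 0.44 [[0.515, -0.18, 0.001], [0.616, -0.1, 0.024], [0.705, 0.007, 0.037]]
-25.3 -25.7 0.1 0 0 3.1 0.55; -26.6 -24.3 0.1 0 0 3.1 0.55; -27.9 -22.9 0.1 0 0 3.1 0.55; -29 -21.3 0.1 0 0 3.1 0.55; -30.1 -19.8 0.1 0 0 3.1 0.55; -31.2 -18.1 0.1 0 0 3.1 0.55; -32.1 -16.4 0.1 0 0 3.1 0.55; -32.9 -14.7 0.1 0 0 3.1 0.55; -33.7 -12.9 0.1 0 0 3.1 0.55; -34.3 -11.1 0.1 0 0 3.1 0.55
-34.8 -9.2 0.1 0 0 3.1 0.55; -35.3 -7.3 0.1 0 0 3.1 0.55; -35.6 -5.4 0.1 0 0 3.1 0.55; -35.9 -3.5 0.1 0 0 3.1 0.55; -36 -1.6 0.1 0 0 3.1 0.55; -36 0.3 0.1 0 0 3.1 0.55
```

Request:
{"fn": "send_rows", "kwargs": {"deltas": "-25.3 -25.7 0 0 0 3.1 0.55; -26.6 -24.3 0 0 0 3.1 0.55; -27.9 -22.9 0 0 0 3.1 0.55; -29 -21.3 0 0 0 3.1 0.55; -30.1 -19.8 0 0 0 3.1 0.55; -31.2 -18.1 0 0 0 3.1 0.55; -32.1 -16.4 0 0 0 3.1 0.55; -32.9 -14.7 0 0 0 3.1 0.55; -33.7 -12.9 0 0 0 3.1 0.55; -34.3 -11.1 0 0 0 3.1 0.55"}}

```text
time: 2.25
position: [0.3433, 0.2834, 0.2925]
tool_rot: [0.398, 0.917, 0.0, 0.0]
ft_force: [0.9, 0.7, -0.4]
grip_width: 0.0478
grip_force: 0.0
```

Request:
{"fn": "send_rows", "kwargs": {"deltas": "-34.8 -9.2 0.1 0 0 3.1 0.55; -35.3 -7.3 0.1 0 0 3.1 0.55; -35.6 -5.4 0.1 0 0 3.1 0.55; -35.9 -3.5 0.1 0 0 3.1 0.55; -36 -1.6 0.1 0 0 3.1 0.55; -36 0.3 0.1 0 0 3.1 0.55; 0 0 0 0 0 0 0.55; 0 0 0 0 0 0 0.55"}}

```text
time: 3.25
position: [0.4445, 0.0943, 0.2916]
tool_rot: [0.541, 0.841, -0.0, -0.001]
ft_force: [-0.9, 1.2, -0.2]
grip_width: 0.0479
grip_force: 0.0
```

Run:
```python
from h import *
c=cam("wrist"); save(c,"w1.png")
P=c["P"]
for x,y in [(.482,.2385),(.4725,.0405)]:
    t=P[(np.hypot(P[...,0]-x,P[...,1]-y)<.06)&(abs(P[...,2]-.058)<.005)][:,:2]
    if len(t): print("tin",len(t),cv2.minEnclosingCircle((t*1000).astype(np.float32)))
for d in robot.cut_out("wrist","tidy"):
    p=P[d["region"]]; print(d["p"],d["box"],np.nanpercentile(p,[1,50,99],axis=0).round(3).tolist())
o=robot.get_obs(); print(o["position"],o["tool_rot"],o["time"],o["q"],o["grip_width"])
u=np.array([np.cos(-.8237),np.sin(-.8237)]);w=np.array([-u[1],u[0]])
R=np.array([.6287,-.1038])-.053*w
B=np.array([.4725,.0405]); k=R-.105*u
di=(k-B)/np.linalg.norm(k-B); ph=np.degrees(np.arctan2(di[1],di[0])); print("dir",di,ph,k)
```

```text
tin 5234 ((483.0816650390625, 239.37396240234375), 37.57862854003906)
tin 2654 ((472.4736022949219, 42.388275146484375), 37.358280181884766)
[0.44426524 0.09481698 0.29160042] [ 5.40074707e-01  8.41616973e-01 -8.46061322e-05 -4.16946987e-04] 3.35 [-3.67265151e-02  3.00026854e-01  1.84501576e+00  3.31675667e-04
  9.97354040e-01 -4.66651035e-01] 0.04805145372563845
dir [ 0.40661979 -0.91359747] -66.00732840727805 [ 0.51846707 -0.06277927]
```

View pics/w1.png

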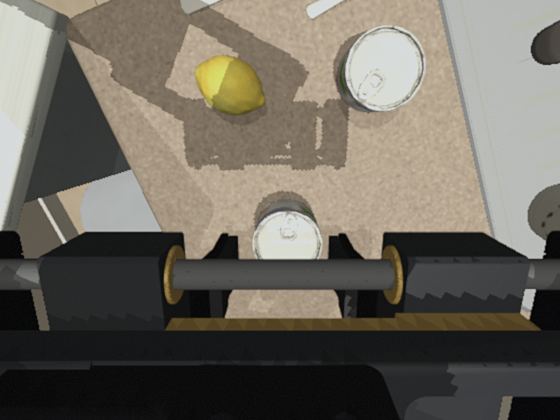

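The wrist view shows tin B at (287,237), tin A at (382,68) and the lemon at (230,85). The positions agree with the fixed cameras.

```bash
cat >> h.py <<'E'
u=np.array([np.cos(-.8237),np.sin(-.8237)]);w=np.array([-u[1],u[0]])
Tid=np.array([.6287,-.1038]); BL=Tid+.053*w; BR=Tid-.053*w
E
python3 - <<'E'
from h import *
B=np.array([.4725,.0415]); k=BR-.11*u
v=k-B; di=v/np.linalg.norm(v); ph=np.degrees(np.arctan2(di[1],di[0])); print(ph,np.linalg.norm(v))
s=B-.064*di; e=k-.038*di; f=k-.038*u; g=BR-.082*u
plan([(*s,.08,ph,8),(*e,.08,ph,14),(*f,.08,-47.2,6),(*g,.08,-47.2,6)],.55)
E
```

```text
-67.0662860383618 0.10924616876558471
0.5 0.7 26.4 -0 -0 0.2 0.55; 0.5 0.7 26.4 -0 -0 0.2 0.55; 0.5 0.7 26.4 -0 -0 0.2 0.55; 0.5 0.7 26.4 -0 -0 0.2 0.55; 0.5 0.7 26.4 -0 -0 0.2 0.55; 0.5 0.7 26.5 -0 -0 0.2 0.55; 0.5 0.7 26.5 -0 -0 0.2 0.55; 0.5 0.7 26.5 -0 -0 0.2 0.55; -9.7 -0 0 0 0 0 0.55; -9.7 -0 0 0 0 0 0.55
-9.7 -0 0 0 0 0 0.55; -9.7 -0 0 0 0 0 0.55; -9.7 -0 0 0 0 0 0.55; -9.7 -0 0 0 0 0 0.55; -9.7 -0 0 0 0 0 0.55; -9.7 -0 0 0 0 0 0.55; -9.7 -0 0 0 0 0 0.55; -9.7 -0 0 0 0 0 0.55; -9.7 -0 0 0 0 0 0.55; -9.7 -0 0 0 0 0 0.55
-9.7 -0 0 0 0 0 0.55; -9.7 -0 0 0 0 0 0.55; -0.4 -2.2 0 -0 0 -3.3 0.55; -0.3 -2.2 0 -0 0 -3.3 0.55; -0.1 -2.2 0 -0 0 -3.3 0.55; -0 -2.2 0 -0 0 -3.3 0.55; 0.1 -2.2 0 -0 0 -3.3 0.55; 0.3 -2.2 -0 -0 0 -3.3 0.55; -11 0 -0 -0 -0 0 0.55; -11 0 -0 -0 -0 0 0.55
-11 0 -0 -0 -0 0 0.55; -11 0 -0 -0 -0 0 0.55; -11 0 -0 -0 -0 0 0.55; -11 0 -0 -0 -0 0 0.55
```

Request:
{"fn": "send_rows", "kwargs": {"deltas": "0.5 0.7 26.4 0 0 0.2 0.55; 0.5 0.7 26.4 0 0 0.2 0.55; 0.5 0.7 26.4 0 0 0.2 0.55; 0.5 0.7 26.4 0 0 0.2 0.55; 0.5 0.7 26.4 0 0 0.2 0.55; 0.5 0.7 26.5 0 0 0.2 0.55; 0.5 0.7 26.5 0 0 0.2 0.55; 0.5 0.7 26.5 0 0 0.2 0.55; -9.7 0 0 0 0 0 0.55; -9.7 0 0 0 0 0 0.55"}}

```text
time: 4.6
position: [0.4566, 0.082, 0.0807]
tool_rot: [0.552, 0.834, 0.0, 0.0]
ft_force: [0.7, 0.1, -0.4]
grip_width: 0.048
grip_force: 0.0
```

Request:
{"fn": "send_rows", "kwargs": {"deltas": "-9.7 0 0 0 0 0 0.55; -9.7 0 0 0 0 0 0.55; -9.7 0 0 0 0 0 0.55; -9.7 0 0 0 0 0 0.55; -9.7 0 0 0 0 0 0.55; -9.7 0 0 0 0 0 0.55; -9.7 0 0 0 0 0 0.55; -9.7 0 0 0 0 0 0.55; 0 0 0 0 0 0 0.55"}}

```text
time: 5.72
position: [0.4873, 0.0094, 0.08]
tool_rot: [0.553, 0.833, 0.0, 0.001]
ft_force: [-0.7, -0.4, 0.3]
grip_width: 0.048
grip_force: 0.1
```

```bash
cat >> h.py <<'E'
def tins(n,zs=.058):
    c=cam(n); P=c["P"]; m=(abs(P[...,2]-zs)<.004)&(c["image"].min(-1)>90)
    k,l,st,ce=cv2.connectedComponentsWithStats(m.astype(np.uint8))
    for i in range(1,k):
        if st[i,4]>100:
            t=P[l==i][:,:2]; (x,y),r=cv2.minEnclosingCircle((t*1000).astype(np.float32)); q=np.array([x,y])/1000
            if r<60: print(n,st[i,4],(x.__round__(1),y.__round__(1),r.__round__(1)),"L",[((q-BL)@u).round(4),((q-BL)@w).round(4)],"R",[((q-BR)@u).round(4),((q-BR)@w).round(4)])
    return c
E
python3 - <<'E'
from h import *
c=tins("side"); save(c,"s2.png",[180,150,480,340],2.6); tins("scene")
o=robot.get_obs();p=o["position"][:2];print(o["position"],(p-BR)@u,(p-BR)@w,o["time"])
E
```

```text
side 381 (482.3, 236.2, 39.2) L [np.float64(-0.349), np.float64(0.0706)] R [np.float64(-0.349), np.float64(0.1766)]
side 173 (506.6, -45.2, 32.9) L [np.float64(-0.1259), np.float64(-0.1027)] R [np.float64(-0.1259), np.float64(0.0033)]
scene 177 (481.7, 231.8, 37.8) L [np.float64(-0.3461), np.float64(0.0672)] R [np.float64(-0.3461), np.float64(0.1732)]
scene 126 (504.5, -42.2, 32.6) L [np.float64(-0.1296), np.float64(-0.1022)] R [np.float64(-0.1296), np.float64(0.0038)]
[0.48726967 0.00987835 0.07995054] -0.1795053398603682 0.026483240679448856 5.825
```

View pics/s2.png

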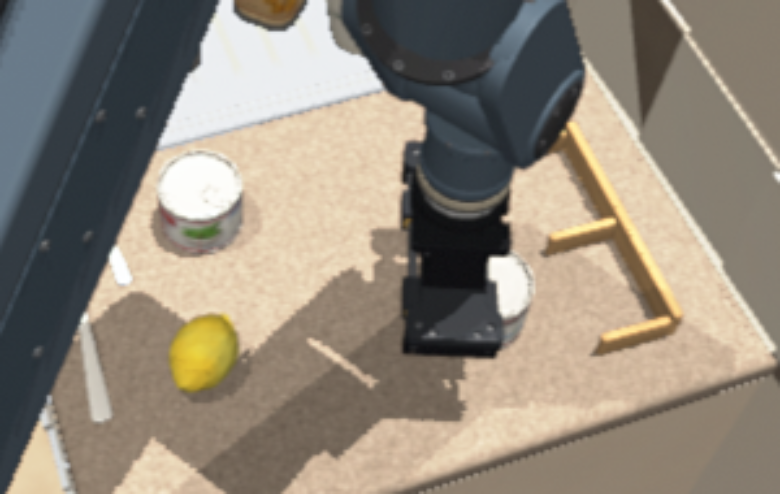

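Tin B, at (510,300) in the crop, is nested ahead of the fingers and moving as planned. The lemon and the spoon haven't moved.

Run:
```python
from h import *
k=BR-.11*u; ph=-67.1; di=np.array([np.cos(np.radians(ph)),np.sin(np.radians(ph))])
e=k-.038*di; f=k-.038*u; g=BR-.084*u
plan([(*e,.08,ph,3),(*f,.08,-47.2,8),(*g,.08,-47.2,7)],.55)
```

```text
-12.1 -0.4 0 0 0 0 0.55; -12.1 -0.4 -0 0 0 0 0.55; -12.1 -0.4 -0 0 0 0 0.55; -0.3 -1.6 0 -0 -0 -2.5 0.55; -0.2 -1.6 0 -0 -0 -2.5 0.55; -0.1 -1.6 0 -0 -0 -2.5 0.55; -0.1 -1.6 0 -0 -0 -2.5 0.55; -0 -1.6 0 -0 -0 -2.5 0.55; 0.1 -1.6 0 -0 -0 -2.5 0.55; 0.1 -1.6 0 -0 -0 -2.5 0.55
0.2 -1.6 0 -0 -0 -2.5 0.55; -9.1 0 -0 -0 -0 -0 0.55; -9.1 0 -0 -0 -0 -0 0.55; -9.1 0 -0 -0 -0 -0 0.55; -9.1 0 -0 -0 -0 -0 0.55; -9.1 0 -0 -0 -0 -0 0.55; -9.1 0 -0 -0 -0 -0 0.55; -9.1 0 -0 -0 -0 -0 0.55
```

Request:
{"fn": "send_rows", "kwargs": {"deltas": "-12.1 -0.4 0 0 0 0 0.55; -12.1 -0.4 0 0 0 0 0.55; -12.1 -0.4 0 0 0 0 0.55; -0.3 -1.6 0 0 0 -2.5 0.55; -0.2 -1.6 0 0 0 -2.5 0.55; -0.1 -1.6 0 0 0 -2.5 0.55; -0.1 -1.6 0 0 0 -2.5 0.55; 0 -1.6 0 0 0 -2.5 0.55; 0.1 -1.6 0 0 0 -2.5 0.55; 0.1 -1.6 0 0 0 -2.5 0.55"}}

```text
time: 7.08
position: [0.4908, -0.0305, 0.0802]
tool_rot: [0.419, 0.908, 0.0, 0.001]
ft_force: [0.4, -0.2, 0.9]
grip_width: 0.0482
grip_force: 0.0
```

Request:
{"fn": "send_rows", "kwargs": {"deltas": "0.2 -1.6 0 0 0 -2.5 0.55; -9.1 0 0 0 0 0 0.55; -9.1 0 0 0 0 0 0.55; 0 0 0 0 0 0 0.55"}}

```text
time: 7.58
position: [0.5026, -0.0449, 0.0802]
tool_rot: [0.4, 0.917, 0.0, 0.001]
ft_force: [0.7, 0.9, 0.9]
grip_width: 0.0479
grip_force: 0.0
```

Run:
```python
from h import *
c=tins("side"); save(c,"s3.png",[330,150,480,300],4); tins("scene")
o=robot.get_obs();p=o["position"][:2];print(o["position"],(p-BR)@u,(p-BR)@w,o["time"])
plan([(*(BR-.085*u),.08,-47.2,6)],.55)
```

```text
side 234 (483.7, 232.8, 37.2) L [np.float64(-0.3455), np.float64(0.0693)] R [np.float64(-0.3455), np.float64(0.1753)]
[ 0.50159192 -0.04409294  0.08020417] -0.1301763636972451 0.00031686908735356124 7.675
-7.5 -0.1 0 0 0 0 0.55; -7.5 -0.1 0 0 0 0 0.55; -7.5 -0.1 0 0 0 0 0.55; -7.5 -0.1 0 0 0 0 0.55; -7.5 -0.1 0 0 0 0 0.55; -7.5 -0.1 0 0 0 0 0.55
```

View pics/s3.png

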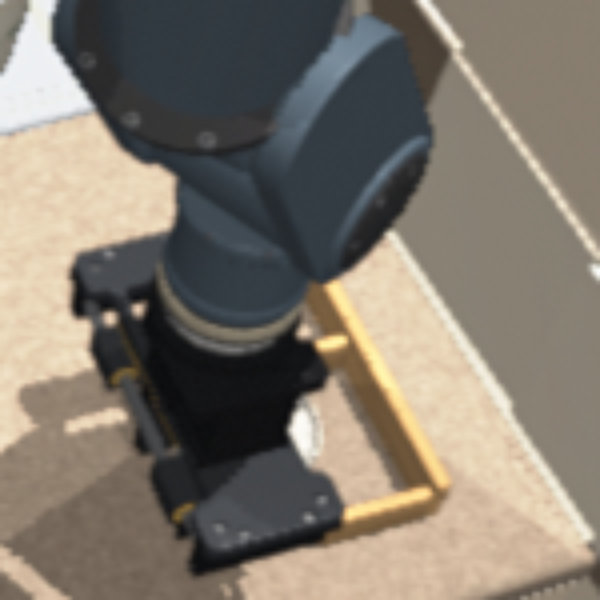

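The tin is at (305,430), entering the right bay between the divider and the cheek. I'll keep pushing in steps.

Request:
{"fn": "send_rows", "kwargs": {"deltas": "-7.5 0 0 0 0 0 0.55; -7.5 0 0 0 0 0 0.55; -7.5 0 0 0 0 0 0.55; -7.5 0 0 0 0 0 0.55; -7.5 0 0 0 0 0 0.55; -5 0 0 0 0 0 0.55; 0 0 0 0 0 0 0.55"}}

```text
time: 8.55
position: [0.5306, -0.0753, 0.0802]
tool_rot: [0.399, 0.917, -0.0, 0.001]
ft_force: [-0.5, 0.1, -0.5]
grip_width: 0.0477
grip_force: 0.0
```

Request:
{"fn": "send_rows", "kwargs": {"deltas": "-2.5 0 0 0 0 0 0.55; -2.5 0 0 0 0 0 0.55; 0 0 0 0 0 0 0.55"}}

```text
time: 8.93
position: [0.5333, -0.0784, 0.0802]
tool_rot: [0.399, 0.917, -0.0, -0.0]
ft_force: [-0.6, 1.2, 0.2]
grip_width: 0.0477
grip_force: 0.5
```

Run:
```python
from h import *
tins("side"); tins("scene")
o=robot.get_obs();p=o["position"][:2];print(o["position"],(p-BR)@u,(p-BR)@w,o["time"],o["ft_force"])
```

```text
side 125 (533.9, -319.9, 58.4) L [np.float64(0.0942), np.float64(-0.2694)] R [np.float64(0.0942), np.float64(-0.1634)]
side 137 (460.0, -403.5, 53.1) L [np.float64(0.1053), np.float64(-0.3805)] R [np.float64(0.1053), np.float64(-0.2745)]
[ 0.53328188 -0.07836915  0.08014226] -0.08349541203360607 0.0002756098007981227 9.025 [-1.05912893  1.08534507  0.52740777]
```

Request:
{"fn": "send_rows", "kwargs": {"deltas": "-2 0 0 0 0 0 0.55; -2 0 0 0 0 0 0.55; -2 0 0 0 0 0 0.55; 0 0 0 0 0 0 0.55"}}

```text
time: 9.52
position: [0.5379, -0.0831, 0.0802]
tool_rot: [0.399, 0.917, -0.0, 0.0]
ft_force: [-0.2, 1.6, 0.2]
grip_width: 0.048
grip_force: 0.4
```

Request:
{"fn": "send_rows", "kwargs": {"deltas": "-1 0 0 0 0 0 0.55; 0 0 0 0 0 0 0.55"}}

```text
time: 9.78
position: [0.5382, -0.0836, 0.0801]
tool_rot: [0.399, 0.917, -0.0, 0.0]
ft_force: [-1.0, 1.4, 0.5]
grip_width: 0.0481
grip_force: 0.6
```

Run:
```python
from h import *
A=np.array([.483,.239]); k=BL-.11*u; v=k-A; d=v/np.linalg.norm(v); ph=np.degrees(np.arctan2(d[1],d[0])); s=A-.064*d
print(ph,s,np.linalg.norm(v))
plan([(*(BR-.116*u),.08,-47.2,2),(*(BR-.116*u),.26,-47.2,5),(*s,.26,ph,11)],.55)
```

```text
-64.08808219851922 [0.45503271 0.29656588] 0.25135193532854444
19.8 -0.1 0.1 0 0 0.1 0.55; 19.8 -0.1 0.1 0 0 0.1 0.55; 0 0 -36 0 -0 -0 0.55; 0 0 -36 0 -0 -0 0.55; 0 0 -36 0 -0 -0 0.55; 0 0 -36 0 -0 -0 0.55; 0 0 -36 0 -0 -0 0.55; 26.9 18 -0 -0 0 1.5 0.55; 27.4 17.2 -0 -0 0 1.5 0.55; 27.8 16.5 -0 -0 0 1.5 0.55
28.2 15.7 -0 -0 0 1.5 0.55; 28.7 15 -0 -0 0 1.5 0.55; 29 14.2 -0 -0 0 1.5 0.55; 29.4 13.4 -0 -0 0 1.5 0.55; 29.8 12.6 -0 -0 0 1.5 0.55; 30.1 11.8 -0 -0 0 1.5 0.55; 30.4 11 -0 -0 0 1.5 0.55; 30.7 10.2 -0 -0 0 1.5 0.55
```

Request:
{"fn": "send_rows", "kwargs": {"deltas": "19.8 0 0 0 0 0 0.55; 19.8 0 0 0 0 0 0.55; 0 0 -36 0 0 0 0.55; 0 0 -36 0 0 0 0.55; 0 0 -36 0 0 0 0.55; 0 0 -36 0 0 0 0.55; 0 0 -36 0 0 0 0.55; 26.9 18 0 0 0 1.5 0.55; 27.4 17.2 0 0 0 1.5 0.55; 27.8 16.5 0 0 0 1.5 0.55"}}

```text
time: 11.02
position: [0.496, 0.0418, 0.2606]
tool_rot: [0.436, 0.9, 0.0, 0.001]
ft_force: [0.8, -0.0, -0.6]
grip_width: 0.048
grip_force: 0.0
```

Request:
{"fn": "send_rows", "kwargs": {"deltas": "28.2 15.7 0 0 0 1.5 0.55; 28.7 15 0 0 0 1.5 0.55; 29 14.2 0 0 0 1.5 0.55; 29.4 13.4 0 0 0 1.5 0.55; 29.8 12.6 0 0 0 1.5 0.55; 30.1 11.8 0 0 0 1.5 0.55; 30.4 11 0 0 0 1.5 0.55; 30.7 10.2 0 0 0 1.5 0.55; 0 0 0 0 0 0 0.55; 0 0 0 0 0 0 0.55"}}

```text
time: 12.28
position: [0.4533, 0.296, 0.2602]
tool_rot: [0.526, 0.85, -0.0, 0.0]
ft_force: [0.2, -0.6, -0.7]
grip_width: 0.048
grip_force: 0.0
```

Run:
```python
from h import *
c=tins("side"); save(c,"s4.png",[200,150,480,320],2.8); tins("scene"); c=tins("wrist")
P=c["P"]
for d in robot.cut_out("wrist","teaspoon")[:2]:
    print(d["p"],np.nanpercentile(P[d["region"]],[2,50,98],axis=0).round(3).tolist(), cv2.boxPoints(cv2.minAreaRect((P[d["region"]][:,:2]*1000).astype(np.float32))).round().tolist())
o=robot.get_obs();print(o["position"],o["time"])
```

```text
side 375 (483.4, 237.2, 38.0) L [np.float64(-0.3489), np.float64(0.0721)] R [np.float64(-0.3489), np.float64(0.1781)]
side 460 (563.6, -114.5, 38.6) L [np.float64(-0.0363), np.float64(-0.108)] R [np.float64(-0.0363), np.float64(-0.002)]
scene 326 (481.6, 237.8, 38.1) L [np.float64(-0.3506), np.float64(0.0712)] R [np.float64(-0.3506), np.float64(0.1772)]
scene 412 (563.4, -112.6, 38.5) L [np.float64(-0.0379), np.float64(-0.1069)] R [np.float64(-0.0379), np.float64(-0.0009)]
wrist 1352 (481.0, 243.8, 36.8) L [np.float64(-0.3554), np.float64(0.0748)] R [np.float64(-0.3554), np.float64(0.1808)]
0.67 [[0.394, 0.27, 0.0], [0.452, 0.336, 0.005], [0.48, 0.366, 0.009]] [[382.0, 276.0], [396.0, 264.0], [485.0, 361.0], [471.0, 373.0]]
[0.45347013 0.29546215 0.26017665] 12.475
```

View pics/s4.png

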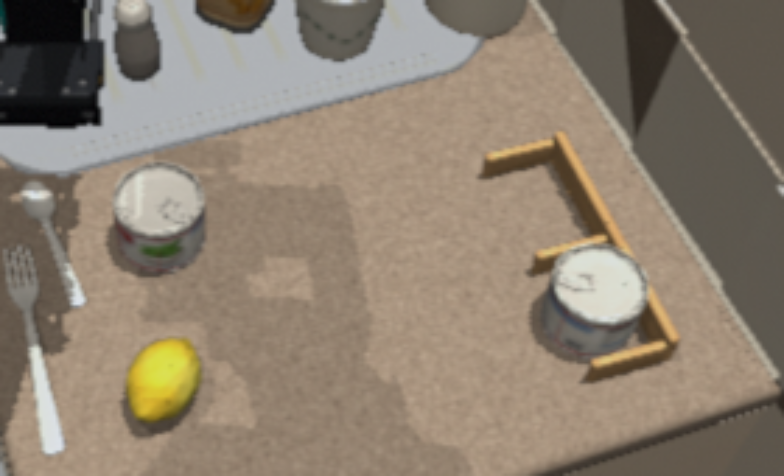

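Tin B is home in the right bay at crop (597,300): x about -0.037 m, y about -0.001 m. Tin A is at (160,215). The teaspoon lies near the finger landing spot, so I'll keep the tips above it.

Run:
```python
from h import *
A=np.array([.4825,.239]); k=BL-.11*u; v=k-A; d=v/np.linalg.norm(v); ph=np.degrees(np.arctan2(d[1],d[0])); s=A-.058*d; n=np.array([-d[1],d[0]])
for cn in ["scene","wrist"]:
    P=cam(cn)["P"]; q=P[...,:2]-s; a,b=q@d,q@n
    for sg in (1,-1):
        m=(abs(a)<.013)&(sg*b>.02)&(sg*b<.045); z=P[m][:,2]; print(cn,sg,m.sum(),np.percentile(z,[5,50,95,100]).round(4) if len(z) else 0)
e=k-.038*d; f=k-.038*u; g=BL-.084*u
plan([(*s,.085,ph,6),(*s,.083,ph,1),(*e,.083,ph,27),(*f,.08,-47.2,8),(*g,.08,-47.2,8)],.55)
```

```text
scene 1 87 [-4.900e-03 -4.000e-04  5.227e-01  5.248e-01]
scene -1 269 [-0.0032  0.3632  0.394   0.5301]
wrist 1 2670 [-0.0007  0.2511  0.2846  0.2857]
wrist -1 1414 [-0.0011  0.2359  0.2523  0.2611]
-0.9 0.2 29.2 0 0 0.1 0.55; -0.9 0.2 29.2 0 0 0.1 0.55; -0.9 0.2 29.2 0 0 0.1 0.55; -0.9 0.2 29.2 0 0 0.1 0.55; -0.9 0.2 29.2 0 0 0.1 0.55; -0.9 0.2 29.2 0 0 0.1 0.55; -0 0 2 -0 -0 0 0.55; -10.1 -0 -0 -0 -0 0 0.55; -10.1 -0 -0 -0 -0 0 0.55; -10.1 -0 -0 -0 -0 0 0.55
-10.1 -0 -0 -0 -0 0 0.55; -10.1 -0 -0 -0 -0 0 0.55; -10.1 -0 -0 -0 -0 0 0.55; -10.1 -0 -0 -0 -0 0 0.55; -10.1 -0 -0 -0 -0 0 0.55; -10.1 -0 -0 -0 -0 0 0.55; -10.1 -0 -0 -0 -0 0 0.55; -10.1 -0 -0 -0 -0 0 0.55; -10.1 -0 -0 -0 -0 0 0.55; -10.1 -0 -0 -0 -0 0 0.55
-10.1 -0 -0 -0 -0 0 0.55; -10.1 -0 -0 -0 -0 0 0.55; -10.1 -0 -0 -0 -0 0 0.55; -10.1 -0 -0 -0 -0 0 0.55; -10.1 -0 -0 -0 -0 0 0.55; -10.1 -0 -0 -0 -0 0 0.55; -10.1 -0 -0 -0 -0 0 0.55; -10.1 -0 -0 -0 -0 0 0.55; -10.1 -0 -0 -0 -0 0 0.55; -10.1 -0 -0 -0 -0 0 0.55
-10.1 -0 -0 -0 -0 0 0.55; -10.1 -0 -0 -0 -0 0 0.55; -10.1 -0 -0 -0 -0 0 0.55; -10.1 -0 -0 -0 -0 0 0.55; -0.2 -1.4 0.4 -0 -0 -2.1 0.55; -0.2 -1.4 0.4 -0 -0 -2.1 0.55; -0.1 -1.4 0.4 -0 -0 -2.1 0.55; -0.1 -1.4 0.4 -0 -0 -2.1 0.55; -0 -1.4 0.4 -0 -0 -2.1 0.55; 0.1 -1.4 0.4 -0 -0 -2.1 0.55
0.1 -1.4 0.4 -0 -0 -2.1 0.55; 0.2 -1.4 0.4 -0 -0 -2.1 0.55; -8 0 0 0 0 0 0.55; -8 0 0 0 0 0 0.55; -8 0 0 0 0 0 0.55; -8 0 0 0 0 0 0.55; -8 0 0 0 0 0 0.55; -8 0 0 0 0 0 0.55; -8 0 0 0 0 0 0.55; -8 0 0 0 0 0 0.55
```

The landing area is free of anything above the worktop, so I'll descend and push.

Request:
{"fn": "send_rows", "kwargs": {"deltas": "-0.9 0.2 29.2 0 0 0.1 0.55; -0.9 0.2 29.2 0 0 0.1 0.55; -0.9 0.2 29.2 0 0 0.1 0.55; -0.9 0.2 29.2 0 0 0.1 0.55; -0.9 0.2 29.2 0 0 0.1 0.55; -0.9 0.2 29.2 0 0 0.1 0.55; 0 0 2 0 0 0 0.55; -7 0 0 0 0 0 0.55; -7 0 0 0 0 0 0.55; -7 0 0 0 0 0 0.55"}}

```text
time: 13.82
position: [0.4666, 0.2728, 0.0841]
tool_rot: [0.531, 0.847, 0.001, 0.001]
ft_force: [-0.7, 1.7, 1.2]
grip_width: 0.0477
grip_force: 0.9
```

Request:
{"fn": "send_rows", "kwargs": {"deltas": "-10 0 0 0 0 0 0.55; -10 0 0 0 0 0 0.55; -10 0 0 0 0 0 0.55; -10 0 0 0 0 0 0.55; -10 0 0 0 0 0 0.55; -10 0 0 0 0 0 0.55; -10 0 0 0 0 0 0.55; -10 0 0 0 0 0 0.55; -10 0 0 0 0 0 0.55; -10 0 0 0 0 0 0.55"}}

```text
time: 15.08
position: [0.509, 0.1827, 0.0831]
tool_rot: [0.531, 0.847, -0.0, -0.001]
ft_force: [-1.3, 4.6, 5.8]
grip_width: 0.0475
grip_force: 3.4
```

Request:
{"fn": "send_rows", "kwargs": {"deltas": "-10 0 0 0 0 0 0.55; -10 0 0 0 0 0 0.55; -10 0 0 0 0 0 0.55; -10 0 0 0 0 0 0.55; 0 0 0 0 0 0 0.55"}}

```text
time: 15.7
position: [0.5268, 0.1459, 0.0828]
tool_rot: [0.531, 0.847, -0.0, -0.0]
ft_force: [-0.2, 1.0, -0.2]
grip_width: 0.0477
grip_force: 0.4
```

Run:
```python
from h import *
c=tins("side"); save(c,"s5.png",[200,150,480,320],2.8); tins("scene")
o=robot.get_obs();p=o["position"][:2];print(o["position"],(p-BL)@u,(p-BL)@w,o["time"])
k=BL-.11*u; ph=-64.1; d=np.array([np.cos(np.radians(ph)),np.sin(np.radians(ph))])
e=k-.038*d; f=k-.038*u; g=BL-.082*u
plan([(*e,.083,ph,9),(*f,.08,-47.2,8),(*g,.08,-47.2,8)],.55)
```

```text
side 201 (547.2, 103.4, 36.8) L [np.float64(-0.2074), np.float64(0.028)] R [np.float64(-0.2074), np.float64(0.134)]
side 488 (565.1, -114.2, 38.8) L [np.float64(-0.0356), np.float64(-0.1067)] R [np.float64(-0.0356), np.float64(-0.0007)]
scene 161 (546.0, 98.1, 35.5) L [np.float64(-0.2043), np.float64(0.0236)] R [np.float64(-0.2043), np.float64(0.1296)]
scene 369 (563.3, -113.2, 38.2) L [np.float64(-0.0375), np.float64(-0.1073)] R [np.float64(-0.0375), np.float64(-0.0013)]
[0.52675917 0.14631625 0.0825754 ] -0.25277149521236136 0.0421664021881363 15.8
-12.3 0.1 -0 -0 0 -0 0.55; -12.3 0.1 -0 -0 0 -0 0.55; -12.3 0.1 -0 -0 0 -0 0.55; -12.3 0.1 -0 -0 0 -0 0.55; -12.3 0.1 -0 -0 0 -0 0.55; -12.3 0.1 -0 -0 0 -0 0.55; -12.3 0.1 -0 -0 0 -0 0.55; -12.3 0.1 -0 -0 0 -0 0.55; -12.3 0.1 -0 -0 0 -0 0.55; -0.2 -1.4 0.4 0 -0 -2.1 0.55
-0.2 -1.4 0.4 0 -0 -2.1 0.55; -0.1 -1.4 0.4 0 -0 -2.1 0.55; -0.1 -1.4 0.4 0 -0 -2.1 0.55; -0 -1.4 0.4 0 -0 -2.1 0.55; 0.1 -1.4 0.4 0 -0 -2.1 0.55; 0.1 -1.4 0.4 0 -0 -2.1 0.55; 0.2 -1.4 0.4 0 -0 -2.1 0.55; -8.2 0 0 -0 0 -0 0.55; -8.2 0 0 -0 0 -0 0.55; -8.2 0 0 -0 0 -0 0.55
-8.2 0 0 -0 0 -0 0.55; -8.2 0 0 -0 0 -0 0.55; -8.2 0 0 -0 0 -0 0.55; -8.2 0 0 -0 0 -0 0.55; -8.2 0 0 -0 0 -0 0.55
```

View pics/s5.png

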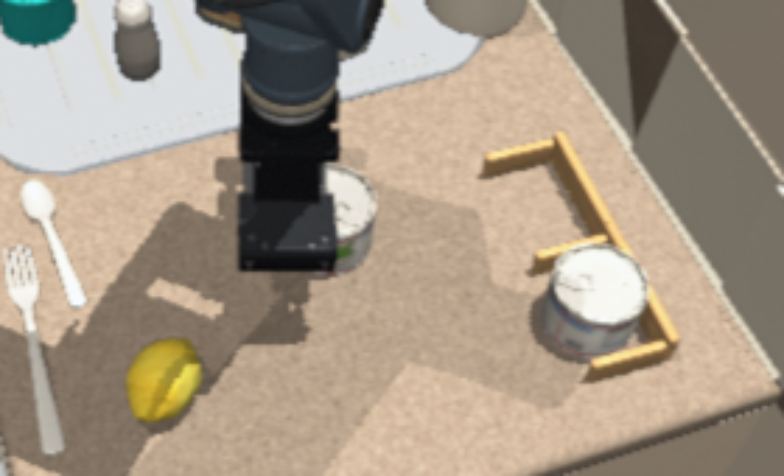

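Tin A, at (340,215), is travelling nested in the fingers, and the spoon hasn't moved. I'll carry on.

Request:
{"fn": "send_rows", "kwargs": {"deltas": "-12.3 0.1 0 0 0 0 0.55; -12.3 0.1 0 0 0 0 0.55; -12.3 0.1 0 0 0 0 0.55; -12.3 0.1 0 0 0 0 0.55; -12.3 0.1 0 0 0 0 0.55; -12.3 0.1 0 0 0 0 0.55; -12.3 0.1 0 0 0 0 0.55; -12.3 0.1 0 0 0 0 0.55; -12.3 0.1 0 0 0 0 0.55; -0.2 -1.4 0.4 0 0 -2.1 0.55"}}

```text
time: 17.05
position: [0.5759, 0.0457, 0.0828]
tool_rot: [0.515, 0.857, 0.0, 0.001]
ft_force: [0.1, 0.5, 0.3]
grip_width: 0.0477
grip_force: 0.0
```

Request:
{"fn": "send_rows", "kwargs": {"deltas": "-0.2 -1.4 0.4 0 0 -2.1 0.55; -0.1 -1.4 0.4 0 0 -2.1 0.55; -0.1 -1.4 0.4 0 0 -2.1 0.55; 0 -1.4 0.4 0 0 -2.1 0.55; 0.1 -1.4 0.4 0 0 -2.1 0.55; 0.1 -1.4 0.4 0 0 -2.1 0.55; 0.2 -1.4 0.4 0 0 -2.1 0.55; -8.2 0 0 0 0 0 0.55; -8.2 0 0 0 0 0 0.55; 0 0 0 0 0 0 0.55"}}

```text
time: 18.3
position: [0.5789, 0.0285, 0.0799]
tool_rot: [0.402, 0.916, 0.0, 0.001]
ft_force: [0.5, -0.5, 0.3]
grip_width: 0.0477
grip_force: 0.0
```

Run:
```python
from h import *
c=tins("side"); save(c,"s6.png",[330,120,480,270],4); tins("scene")
o=robot.get_obs();p=o["position"][:2];print(o["position"],(p-BL)@u,(p-BL)@w,o["time"])
plan([(*(BL-.082*u),.08,-47.2,6)],.55)
```

```text
side 469 (564.2, -113.5, 38.6) L [np.float64(-0.0367), np.float64(-0.1069)] R [np.float64(-0.0367), np.float64(-0.0009)]
scene 395 (562.8, -114.2, 39.3) L [np.float64(-0.0371), np.float64(-0.1084)] R [np.float64(-0.0371), np.float64(-0.0024)]
[0.57831052 0.0290183  0.07983456] -0.13168436643737236 0.0002825374549362754 18.4
-8.3 -0 -0 0 0 -0 0.55; -8.3 -0 -0 0 0 -0 0.55; -8.3 -0 -0 0 0 -0 0.55; -8.3 -0 -0 0 0 -0 0.55; -8.3 -0 -0 0 0 -0 0.55; -8.3 -0 -0 0 0 -0 0.55
```

View pics/s6.png

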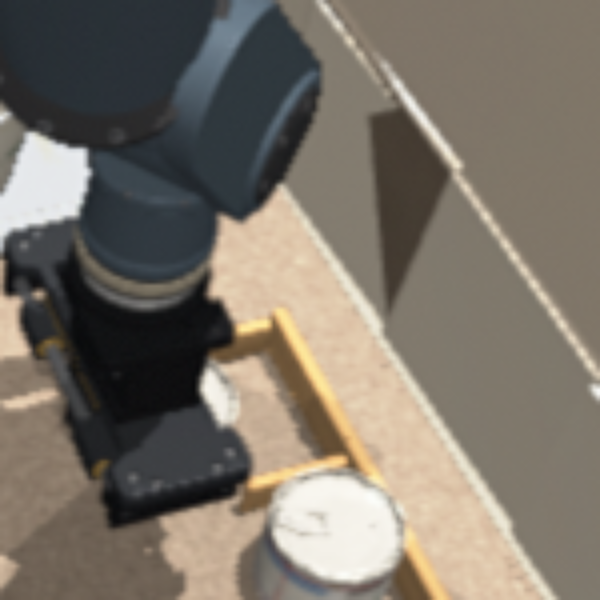

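Tin A, at (220,390), is entering the left bay centrally. Now the final push, as for tin B, to a TCP x of -0.076.

Request:
{"fn": "send_rows", "kwargs": {"deltas": "-8.3 0 0 0 0 0 0.55; -8.3 0 0 0 0 0 0.55; -8.3 0 0 0 0 0 0.55; -8.3 0 0 0 0 0 0.55; -8.3 0 0 0 0 0 0.55; -5 0 0 0 0 0 0.55; 0 0 0 0 0 0 0.55"}}

```text
time: 19.27
position: [0.6099, -0.0054, 0.0798]
tool_rot: [0.402, 0.916, 0.0, 0.001]
ft_force: [0.2, -0.7, 0.5]
grip_width: 0.048
grip_force: 0.0
```

Request:
{"fn": "send_rows", "kwargs": {"deltas": "-2.5 0 0 0 0 0 0.55; -2.5 0 0 0 0 0 0.55; -2 0 0 0 0 0 0.55; -1.5 0 0 0 0 0 0.55; 0 0 0 0 0 0 0.55"}}

```text
time: 19.9
position: [0.615, -0.0111, 0.0797]
tool_rot: [0.402, 0.916, -0.0, 0.0]
ft_force: [-0.6, 1.5, 0.7]
grip_width: 0.0482
grip_force: 0.8
```

Run:
```python
from h import *
o=robot.get_obs();p=o["position"][:2];print(o["position"],(p-BL)@u,(p-BL)@w,o["time"],o["ft_force"])
```

```text
[ 0.61497187 -0.01106998  0.07973828] -0.07736119074462873 -6.075336598241736e-05 19.9 [-0.58055771  1.49330661  0.67510965]
```

Request:
{"fn": "send_rows", "kwargs": {"deltas": "-2 0 0 0 0 0 0.55; 0 0 0 0 0 0 0.55; 19.8 0 0 0 0 0 0.55; 19.8 0 0 0 0 0 0.55; 0 0 -36 0 0 0 0.55; 0 0 -36 0 0 0 0.55; 0 0 -36 0 0 0 0.55; 0 0 -36 0 0 0 0.55; 0 0 -36 0 0 0 0.55; 30 0 0 0 0 0 0.55"}}

```text
time: 21.15
position: [0.5711, 0.0387, 0.263]
tool_rot: [0.402, 0.916, 0.001, 0.005]
ft_force: [-0.1, 0.8, -0.8]
grip_width: 0.0482
grip_force: 0.0
```

Request:
{"fn": "send_rows", "kwargs": {"deltas": "30 15 0 0 0 0 0.55; 30 15 0 0 0 0 0.55; 30 15 0 0 0 0 0.55; 30 15 0 0 0 0 0.55; 30 15 0 0 0 0 0.55; 0 0 0 0 0 0 0.55; 0 0 0 0 0 0 0.55"}}

```text
time: 22.02
position: [0.522, 0.2, 0.2596]
tool_rot: [0.401, 0.916, -0.0, 0.0]
ft_force: [0.2, 0.5, -0.1]
grip_width: 0.0476
grip_force: 0.0
```

Run:
```python
from h import *
c=tins("side"); save(c,"s7.png",[200,110,480,320],2.8); tins("scene")
print(robot.get_obs()["position"])
```

```text
side 403 (641.7, -42.9, 38.7) L [np.float64(-0.0358), np.float64(-0.0021)] R [np.float64(-0.0358), np.float64(0.1039)]
side 453 (563.9, -114.4, 38.9) L [np.float64(-0.0363), np.float64(-0.1077)] R [np.float64(-0.0363), np.float64(-0.0017)]
scene 335 (639.7, -43.0, 38.8) L [np.float64(-0.0371), np.float64(-0.0036)] R [np.float64(-0.0371), np.float64(0.1024)]
scene 392 (562.3, -111.7, 38.4) L [np.float64(-0.0393), np.float64(-0.1071)] R [np.float64(-0.0393), np.float64(-0.0011)]
[0.52261567 0.19929006 0.25967947]
```

View pics/s7.png

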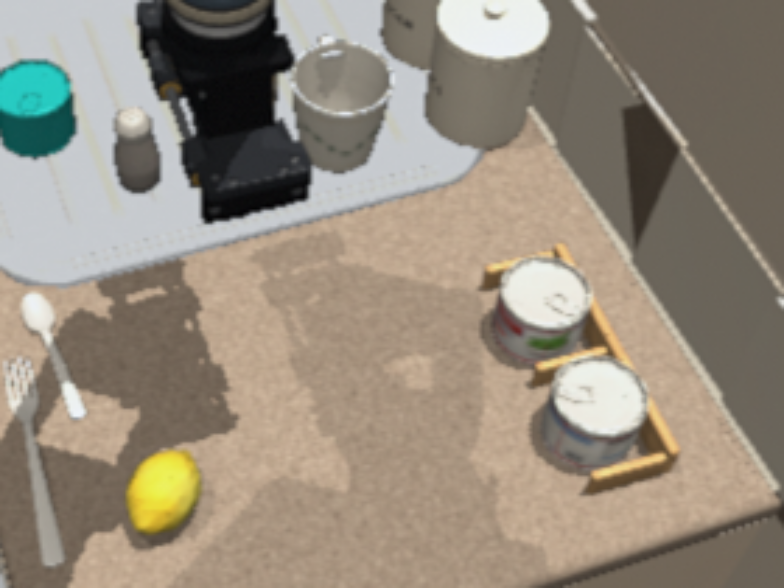

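Both tins stand upright against the rail, at (543,310) and (597,410), and the bystanders are where they were. I'll hand the job in.

```bash
python3 -c "
from rig import robot; print(robot.hand_in())"
```

```text
the job is handed in; nothing more can be done
None
```

I pushed both tins fully into the tidy, one per bay: each measures about 37 mm in front of the back rail and within 4 mm of its bay's middle, with the bystanders undisturbed, and I've handed the job in (no verdict was returned).

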